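# Seat a microfluidic chip in the corner of a chip reader and bolt it in

### The job

Load the microfluidic chip that lies on the chip reader's dark metal stage plate, using the fingertips only to push, never lifting or tipping the chip. First push it flat against the back rail, still clear of the pocket; then slide it along the rail into the corner pocket until it meets the end stop; then push the sliding bolt's knob fully away from you (towards the rail) so that the bolt locks the chip in. Leave everything else where it is.

Things in the scene. Friction and masses are not known exactly. Their poses are not given: they have to be found in the camera images.
- stage: Chip reader, fixed: level dark metal plate, top 14 mm above the worktop; white box (42 mm high) behind. Origin on the worktop under the plate. x points from the robot's side to the rail, y left along the rail to the end stop. All mm, here and below, are in this frame: plate x -80 to +60, y -118 to +118. The 34 mm wide corner pocket lies between rail, end stop and front guide, open to -y.
- rail_face (a point): Point on the back rail's front face, at plate height (x +45, y -60). The rail is a steel bar along y over the whole plate, 12 mm above it.
- stop_face (a point): Point on the end stop's face, which looks to -y, at plate height (x +29, y +92). Black block, 20 mm above the plate, x 0 to +45.
- guide_mouth (a point): Point at plate height at the start of the front guide's inner face (x +11, y +52): a steel bar parallel to the rail, y +52 to +92, 12 mm high, with a flared lead-in from y +41.
- seat (a point): The spot on the plate's top face (z = 14 mm) where the chip's origin lies when the chip is fully home: against rail and end stop; at x = +29, y = +62 mm in the stage's frame, axes as the stage's.
- chip: The chip to load: flat white carrier with a glass panel, 32 (its x) by 60 (its y) by 12 mm high, about 30 g, loose on the plate, right of the bolt, in front of the rail. Origin: centre of its underside. Its y points along it to the end with small brass contacts, which goes foremost (starts within 30 degrees of that). Two clear ports 7 mm wide rise 6 mm from the top, 20 mm from the origin to -y.
- bolt (a joint): Sliding bolt: 0 = drawn back (to the robot's side), 0.028 m = fully closed (towards the rail). Starts drawn back to within 5 mm, stays where it is left; about 1.5 N moves it. Its nose is bevelled on the chip's side: it closes freely behind a chip up to 2 mm short of home, draws in (with 10 N or more) one up to about 3 mm short and is blocked at over 5 mm.
- bolt_knob (a point): Centre of the top of the bolt's upright knob, 30 mm above the plate (44 mm above the worktop): black head 16 mm across, from 18 to 30 mm above the plate, on a 10 mm steel neck. At x = -60 + bolt travel, y = +24 mm in the stage's frame. Axes as the stage's.
- bolt_nose (a point): Middle of the nose end of the sliding bolt, 5 mm above the plate (x -2 when drawn back, +26 when closed; y +24). The bolt spans y +18 to +30 and is 10 mm high; it runs in a fixed steel guide (x -30 to -6, y +9 to +39, 13 mm above the plate). Between drawn-back nose and rail a finger up to 40 mm wide can follow the chip; the chip's trailing end stands at y +32 when home.
- spare_chip: A second chip just like the first, lying on the worktop in front of the stage: not to be used. Origin: centre of its underside.
- dropper_a: Small dropper bottle, 24 mm wide, 62 mm high, standing right of the stage. Origin: centre of its underside.
- dropper_b: Dropper bottle, 25 mm wide, 65 mm high, standing right of the stage. Origin: centre of its underside.
- forceps: Steel forceps, 16 by 128 by 9 mm, lying in front of the stage. Origin: centre of its underside.
- petri_dish: Petri dish with lid, 62 mm across, 13 mm high, behind the stage. Origin: centre of its underside.

How it is judged:
On the way, in this order (a step that is already met when the one before it is completed fails the run):
1. the chip lies flat against the back rail, still outside the pocket (x of chip in the frame of seat above -0.003 m and y of chip in the frame of seat below -0.055 m and angle between the y axis of chip and the y axis of stage, either way round below 0.07 rad), for 0.1 s.
2. the chip is in the corner pocket, at the end stop (x of chip in the frame of seat above -0.003 m and y of chip in the frame of seat above -0.003 m and value of joint bolt below 0.015 m), for 0.2 s.
At the end, for the whole second after the job is handed in: The chip lies flat and at rest in the corner pocket, within 3 mm of the end stop and of the rail, and the bolt is closed behind it (at least 24 of its 28 mm) (x of chip in the frame of seat between -0.003 and 0.002 m and y of chip in the frame of seat between -0.003 and 0.002 m and z of chip in the frame of seat below 0.002 m and angle between the y axis of chip and the y axis of stage, either way round below 0.07 rad and value of joint bolt above 0.024 m and linear speed of chip below 0.01 m/s); the robot touches nothing.
It fails at once if the chip is lifted or tipped (z of chip in the frame of seat above 0.005 m or angle between chip's own z axis and vertical above 0.3 rad).
It fails at once if the chip is pushed off the plate (z of chip in the frame of seat below -0.006 m).
It fails at once if another thing is moved (distance of any of spare_chip, dropper_a, dropper_b, forceps, petri_dish from where it was at the start of the episode above 0.015 m).
It also fails if it takes over 51 s, if anything falls off the work surface, if the arm or the gripper's body presses on something with over 40 N, if the wrist force passes 120 N, or if a joint passes its speed limit or range.

### The arm

A 7-joint arm with a two-finger parallel gripper is mounted at the origin on a cart in front of the work surface, level with it; the furniture and walls round the work are solid. World frame = base frame: x ahead of the robot, y to its left, z up, the work surface at z = 0. Lengths are in m, angles in rad, forces in N, time in s.
With the tool pointing down it reaches from about 0.35 to 0.9 m from the base axis. Payload 8.1 kg.
Tool frame: the origin (TCP) lies on the centre line of the jaws, within the pads' length; the fingertips stand 19 mm ahead of it and the grasp point (between the pads) is the TCP; z points along the fingers, y is the direction in which the jaws open and shut (so a half turn about z gives the same grasp; the last joint's range is limited). The gripper opens to 92 mm and grips with 3 to 60 N. Pads are 19 mm wide; open, the fingers measure 130 mm over their backs; the gripper's body (75 mm by 190 mm) begins 47 mm behind the grasp point.
Start: joints at [1.193, 0.434, 0.025, 1.573, -0.012, 1.134, -0.075], TCP at [0.17, -0.602, 0.246] pointing down, gripper open.
Joint ranges: [-2.62, 2.62], [-0.44, 2.09], [-1.27, 1.32], [0.08, 2.57], [-1.32, 4.46], [0.12, 2], [-2.74, 2.74]. Speed limits (rad/s): [2.22, 2.22, 3.01, 3.01, 3.14, 3.14, 3.14].

### API

Orientations are given as a rotation vector (axis times angle).
In Python, from cell import monitor, imaging, workorder, outline_of gives the robot as it stands.
- The arm moves only by the tool move_arm, never from a script. Its argument "series" is a list of rows, each a list of 6 numbers: the shift along the world's x, y, z in cm, then the turn, a rotation vector about the world's x, y, z in degrees. A call has 1 to 8 rows; each row shifts and turns the commanded pose from where the row before left it; what a row does not reach is not made up. A row lasts 1/10 s, in which the tool goes at most 50 mm and 8.59 degrees, less where a joint would pass 70% of its speed; a pose out of reach is approached as far as the arm can. A call with a gripper value outside its range is refused whole. "grip" is the opening, from 0 (shut) to 1 (fully open), set as the call begins (left out, the last holds). The fingers move at their own pace and stop on an object; "force" is the grip in N (left out, the last holds). Time passes only in rows, so rows that do not move let the fingers close. It gives the time, the measured TCP pose, the force and the opening at its end, in the units of the state.
- monitor.observe(): the state, without advancing time (a new reading comes with each control period).
- imaging.get_image(name): name is "scene" or "top"; returns a dict with "color" (420x560x3 uint8, red, green, blue), "fx", "fy", "cx", "cy" (pixels), "dist_coeffs" ([k1, k2, p1, p2, k3] as OpenCV has them; the pictures are not rectified), "rvec" (rotation vector, rad) and "tvec" (3), from world to camera coordinates, as OpenCV has them. Camera axes: x right, y down, z forward; pixel columns grow to the right and rows downward; lengths in m; the calibration is good to about 2 mm. A picture is of the moment at which its call begins. There is no depth.
- workorder.sign_off(): hands the job in, once; it reports no verdict.
Trained networks look in the newest picture that a camera, given by its name, has taken for a name from the list of things; names that differ only in an ending like _2 or _b are one class to them, and where a whole thing is asked for, a point or a joint stands for the part that bears it (a point fixed in the world has none). Each returns a list of dicts, best first, with "p" (0 to 1); they miss things now and then, are a little off and sometimes report something else, mostly with a low value. They report only what shows in the picture. A call takes as long as a camera call.
- outline_of(camera, thing): "mask" (420x560 bool, what is visible of it) and "rect" ([left, top, width, height] in pixels, round what is visible of it).
The state is a dict: "clock": time; "joints": joint angles; "dq": joint speeds; "joint_efforts": joint torques, N m; "position": TCP position; "ee_rot": TCP orientation; "force": force on the tool from outside, world axes, zero at the start; "ft_torque": the same for the moment, N m; "width": opening from 0.0 (shut) to 1.0 (fully open).
Only numpy, scipy, OpenCV 4.12 (cv2) and the standard library are available. Lean on these libraries where they do the work, as an engineer would, in place of code of your own. Each camera call takes 0.05 s, during which the arm holds its last target. There are 200 camera calls.

## Working session

There is one attempt and no reset: what is moved stays moved. The work goes in short steps, Python scripts to look and compute and a tool call to move; the robot and the scene stay as the last step left them, time stands still between calls to the robot, and variables do not carry over. Pictures are saved under pics/ and viewed, about 8 in all and at most 12, crops included, and the job is handed in when it is done.

Besides the shell and the picture viewer there is one more tool, called after ">>>" as name([rows], argument=value, ...), one row to a line, values as JSON. move_arm: Moves the arm, as the interface text tells. Its arguments: {"type":"object","properties":{"series":{"type":"array"},"grip":{"type":"number"},"force":{"type":"number"}},"required":["series"]}

```bash
ls; mkdir -p pics
cat > h.py <<'E'
import numpy as np,cv2
from cell import monitor,imaging,workorder,outline_of
def cam(n):
    im=imaging.get_image(n)
    K=np.array([[im['fx'],0,im['cx']],[0,im['fy'],im['cy']],[0,0,1.]])
    return im,K,np.array(im['dist_coeffs'],float),np.array(im['rvec'],float),np.array(im['tvec'],float)
def ray(c,uv,z):
    im,K,d,r,t=c
    p=cv2.undistortPoints(np.array(uv,float).reshape(-1,1,2),K,d).reshape(-1,2)
    R=cv2.Rodrigues(r)[0];C=-R.T@t
    D=np.c_[p,np.ones(len(p))]@R
    return C+D*((z-C[2])/D[:,2])[:,None]
def proj(c,P):
    im,K,d,r,t=c
    return cv2.projectPoints(np.array(P,float).reshape(-1,3),r,t,K,d)[0].reshape(-1,2)
def save(c,f,crop=None,s=1):
    a=c[0]['color'][:,:,::-1]
    if crop: x,y,w,h=crop;a=a[y:y+h,x:x+w]
    cv2.imwrite(f,cv2.resize(a,None,fx=s,fy=s,interpolation=cv2.INTER_CUBIC))
E
python3 - <<'E'
from h import *
s=monitor.observe();print(s['clock'],s['position'],s['ee_rot'],s['force'],s['width'])
for n in('top','scene'):
    c=cam(n);save(c,f'pics/{n}0.png',s=1.4)
    np.save(f'{n}0.npy',c[0]['color'])
    R=cv2.Rodrigues(c[3])[0];print(n,'cam at',-R.T@c[4],'fwd',R[2])
    for th in('stage','chip','bolt','bolt_knob','dropper_a','forceps','petri_dish'):
        for o in outline_of(n,th)[:3]:
            v,u=np.nonzero(o['mask']);print(n,th,round(o['p'],2),o['rect'],len(u), np.round(ray(c,[[u.mean(),v.mean()]],0.02)[0],3) if len(u) else '')
E
```

```text
pics
0.0 [ 0.16940874 -0.60110696  0.24496091] [-3.11051134e+00 -4.30051786e-01  5.76999070e-04] [ 0.67904542  0.63083818 -0.0600179 ] 0.9979390263047057
top cam at [ 0.47140403 -0.33496243  1.11141504] fwd [ 0.05176274 -0.006533   -0.99863804]
top stage 0.76 [175.3, 147.0, 137.7, 128.7] 10297 [ 0.53 -0.27  0.02]
top chip 0.75 [263.7, 209.3, 36.0, 24.0] 468 [ 0.508 -0.347  0.02 ]
top chip 0.69 [173.9, 147.2, 139.5, 124.1] 10287 [ 0.53 -0.27  0.02]
top chip 0.25 [231.6, 217.9, 19.2, 36.4] 142 [ 0.468 -0.273  0.02 ]
top bolt 0.57 [237.3, 221.2, 14.4, 30.3] 135 [ 0.464 -0.274  0.02 ]
top bolt_knob 0.74 [214.7, 130.0, 29.2, 28.3] 706 [ 0.669 -0.245  0.02 ]
top bolt_knob 0.72 [240.3, 238.1, 9.1, 14.5] 98 [ 0.462 -0.275  0.02 ]
top dropper_a 0.61 [334.5, 201.7, 15.4, 9.4] 154 [ 0.535 -0.468  0.02 ]
top petri_dish 0.72 [213.1, 125.1, 30.1, 33.5] 734 [ 0.669 -0.245  0.02 ]
scene cam at [-0.0300307  -0.86137874  0.42138673] fwd [ 0.6756684   0.61833944 -0.4014082 ]
scene stage 0.6 [182.4, 205.8, 133.3, 66.3] 3502 [ 0.498 -0.287  0.02 ]
scene chip 0.6 [282.9, 244.3, 2.2, 6.8] 11 [ 0.526 -0.369  0.02 ]
scene bolt 0.55 [220.7, 237.1, 17.1, 15.2] 153 [ 0.466 -0.27   0.02 ]
scene bolt_knob 0.62 [223.7, 235.0, 9.1, 18.0] 138 [ 0.466 -0.271  0.02 ]
scene bolt_knob 0.17 [181.4, 210.5, 129.3, 60.3] 3350 [ 0.498 -0.286  0.02 ]
scene dropper_a 0.83 [322.8, 240.3, 9.5, 36.3] 344 [ 0.539 -0.465  0.02 ]
scene dropper_a 0.83 [331.4, 220.3, 13.1, 32.5] 291 [ 0.631 -0.426  0.02 ]
scene forceps 0.56 [146.9, 259.9, 64.1, 13.7] 360 [ 0.345 -0.281  0.02 ]
scene forceps 0.23 [222.9, 238.9, 12.0, 13.2] 162 [ 0.466 -0.271  0.02 ]
scene petri_dish 0.16 [222.1, 228.8, 13.4, 22.1] 156 [ 0.468 -0.269  0.02 ]
```

Run:
```python
import cv2,numpy as np
a=np.load('top0.npy')[:,:,::-1][115:305,165:365];cv2.imwrite('pics/top0c.png',cv2.resize(a,None,fx=4,fy=3.99999,interpolation=cv2.INTER_CUBIC)[:760])
cv2.imwrite('pics/top0c.png',cv2.resize(a[:150],None,fx=4,fy=4,interpolation=cv2.INTER_CUBIC))
```

```text
(no output)
```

View pics/top0.png

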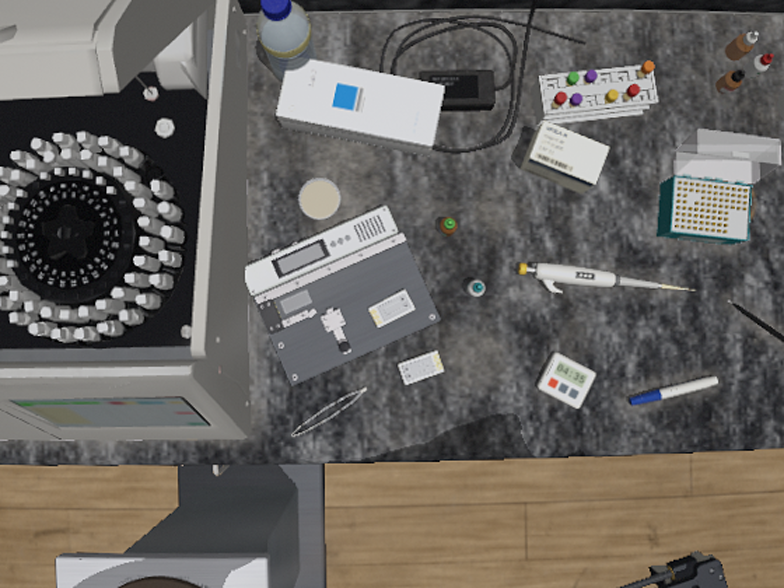

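View pics/top0c.png

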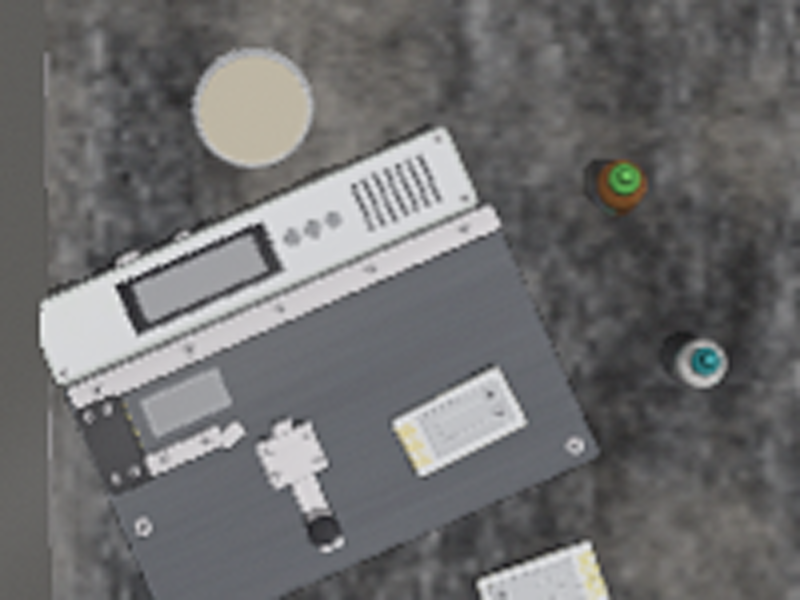

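The top view shows the stage turned about 22°. The rail runs in the crop from (70,395) to (500,222), the chip's centre is at (460,421) with its contacts on the left, and the knob is at (323,530). I'll fit the stage and chip poses to these points.

```bash
cat >> h.py <<'E'
from scipy.optimize import least_squares
def T(p,P): # stage/ chip pose (x,y,th) on points
    P=np.array(P,float).reshape(-1,3);c,s=np.cos(p[2]),np.sin(p[2])
    return np.c_[p[0]+c*P[:,0]-s*P[:,1],p[1]+s*P[:,0]+c*P[:,1],P[:,2]]
def inv(p,P):
    P=np.array(P,float).reshape(-1,3);c,s=np.cos(p[2]),np.sin(p[2]);d=P[:,:2]-p[:2]
    return np.c_[c*d[:,0]+s*d[:,1],-s*d[:,0]+c*d[:,1],P[:,2]]
def fit(c,P,uv,p0):
    r=least_squares(lambda p:(proj(c,T(p,P))-uv).ravel(),p0,loss='soft_l1');return r.x,(proj(c,T(r.x,P))-uv).round(1)
def chipP(z=.026): return [[-.016,.03,z],[-.016,-.03,z],[.016,-.03,z],[.016,.03,z]]
def draw(c,st,ch,f,crop,s,tr=0):
    x,y,w,h=crop;a=cv2.resize(c[0]['color'][y:y+h,x:x+w,::-1],None,fx=s,fy=s,interpolation=cv2.INTER_CUBIC)
    def pl(p,P,col):
        q=(((proj(c,T(p,P))-[x,y]+.5)*s)*8).round().astype(int);cv2.polylines(a,[q.reshape(-1,1,2)],True,col,1,cv2.LINE_AA,3)
    m=.001
    pl(st,np.array([[-80,-118,14],[60,-118,14],[60,118,14],[-80,118,14]])*m,(0,255,0))
    pl(st,np.array([[45,-118,26],[45,118,26]])*m,(0,255,255))
    pl(st,np.array([[0,92,34],[45,92,34],[45,118,34],[0,118,34]])*m,(255,255,0))
    pl(st,np.array([[11,52,26],[11,92,26]])*m,(255,0,255))
    pl(st,np.array([[-30,9,27],[-6,9,27],[-6,39,27],[-30,39,27]])*m,(255,0,0))
    if ch is not None: pl(ch,chipP(),(0,0,255))
    k=np.linspace(0,6.28,20);pl(st,np.c_[-.06+tr+.008*np.cos(k),.024+.008*np.sin(k),0*k+.044],(0,128,255))
    cv2.imwrite(f,a)
E
python3 - <<'E'
from h import *
c=cam('top');o=np.array([165,115.])
f=lambda u,v:o+np.array([u,v])/4-.5+.125
P=np.array([[-80,-118,14],[-80,118,14],[45,-118,26],[0,92,34],[-6,9,27],[-30,9,27],[-6,39,27],[-30,39,27]])*.001
uv=np.array([f(598,453),np.array([293,384])/1.4,f(503,234),f(148,475),f(310,432),f(326,468),f(258,449),f(275,487)])
st,r=fit(c,P,uv,[.52,-.27,-.38*-1]);print(st,np.degrees(st[2]),r.tolist())
ch,r=fit(c,chipP(),np.array([f(420,476),f(527,422),f(500,366),f(392,424)]),[.5,-.34,.45]);print(ch,r.tolist())
print('chip in stage',inv(st,[[ch[0],ch[1],0]])*1000,np.degrees(ch[2]-st[2]))
k=ray(c,[f(323,529)],.044);print('knob',inv(st,k)*1000)
np.save('st.npy',st);draw(c,st,ch,'pics/ov1.png',(165,135,160,110+35),5)
c=cam('scene');draw(c,st,ch,'pics/ov2.png',(170,185,160,120),5)
E
```

```text
[ 0.51823363 -0.2780032   0.38905603] 22.291268544191816 [[0.8, 1.1], [-1.9, 1.4], [-0.0, -1.5], [0.6, 0.6], [0.0, -2.5], [0.8, -0.4], [-0.8, -0.7], [-0.3, 0.9]]
[ 0.50790818 -0.34647547  0.45599765] [[0.2, 0.5], [0.2, 0.2], [-0.4, -0.0], [-0.1, -0.8]]
chip in stage [[-35.52637136 -59.43856502   0.        ]] 3.8354721196739954
knob [[-57.43395285  23.22609134  44.        ]]
```

View pics/ov1.png

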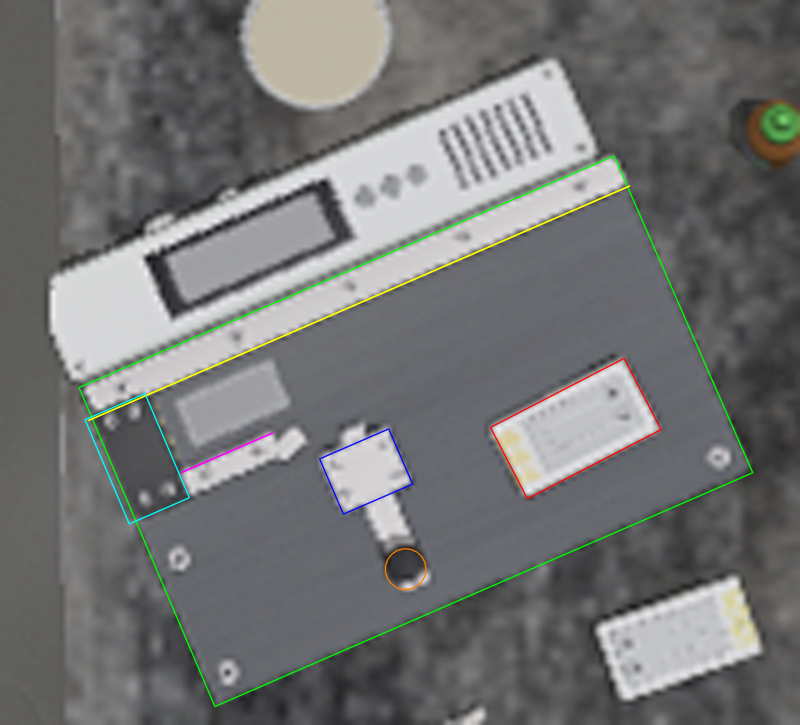

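View pics/ov2.png

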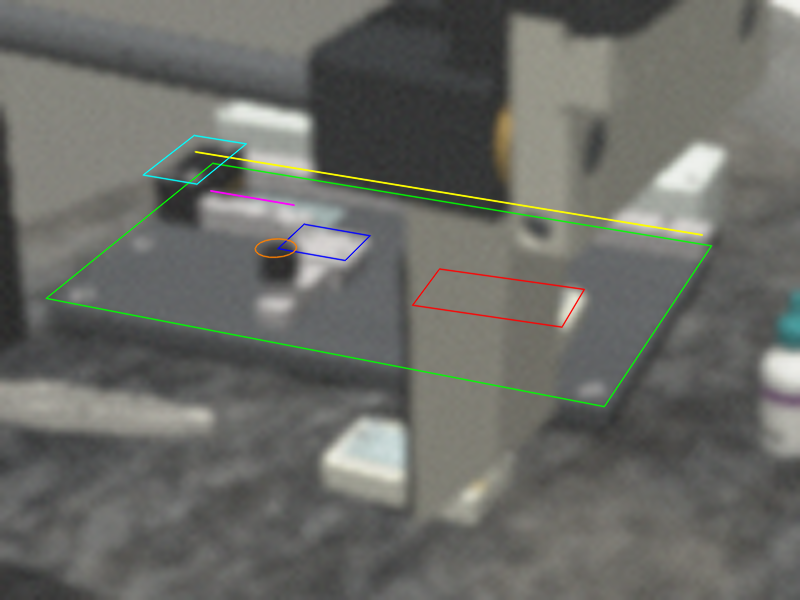

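Top overlay: the stage fit follows the rail (yellow, (88,420) to (630,187)), the end stop, the bolt guide and the plate edges to about 1–2 mm, and the chip outline is exact. The scene view shows the same to within a few mm. The chip is at stage (-35.5, -59.4), turned about 4°. I'll use a shut gripper with tool x along stage x.

>>> move_arm([
  [2.5, 2, 0, 0, 0, 3.2],
  [2.5, 2, 0, 0, 0, 3.2],
  [2.5, 2, 0, 0, 0, 0],
  [2.5, 2, 0, 0, 0, 0],
  [2.5, 2, 0, 0, 0, 0],
  [2.5, 2, 0, 0, 0, 0],
  [2.5, 2, 0, 0, 0, 0],
  [2.5, 2, 0, 0, 0, 0],
], grip=0, force=20)

```text
clock: 1.7
position: [0.3705, -0.4407, 0.2459]
ee_rot: [3.083, 0.603, 0.0]
force: [0.5, 0.7, -0.2]
width: 0.352
```

>>> move_arm([
  [2.5, 2, 0, 0, 0, 0],
  [2.5, 2, 0, 0, 0, 0],
  [2.5, 2, 0, 0, 0, 0],
  [2.5, 2, 0, 0, 0, 0],
  [0, 0, -2, 0, 0, 0],
  [0, 0, -3, 0, 0, 0],
  [0, 0, -3, 0, 0, 0],
  [0, 0, 0, 0, 0, 0],
])

```text
clock: 2.5
position: [0.4674, -0.3601, 0.1621]
ee_rot: [-3.078, -0.603, 0.008]
force: [-0.0, 0.4, 0.0]
width: 0.012
```

```bash
cat >> h.py <<'E'
def rep(tx=None,ty=None,tz=None):
    s=monitor.observe();st=np.load('st.npy');p=np.array(s['position']);R=cv2.Rodrigues(np.array(s['ee_rot']))[0]
    print('t',round(s['clock'],2),'tcp',p.round(4),'stage mm',(inv(st,p)*1000).round(1),'toolx-stage deg',np.degrees(np.arctan2(R[1,0],R[0,0])-st[2]).round(2),'tilt',R[:,2].round(3),'F',inv([0,0,st[2]],s['force']).round(2),'w',round(s['width'],3))
    if tx is not None: print('move cm',((T(st,[[tx/1e3,ty/1e3,tz/1e3]])-p)*100).round(2))
E
python3 -c "
from h import *
rep(-76,-59.4,37)"
```

```text
t 2.5 tcp [ 0.4674 -0.3601  0.1621] stage mm [[-78.2 -56.7 162.1]] toolx-stage deg -0.14 tilt [-0.006  0.004 -1.   ] F [[0.13 0.39 0.02]] w 0.012
move cm [[  0.3   -0.16 -12.51]]
```

>>> move_arm([
  [0.2, -0.2, -3, 0, 0, 0],
  [0, 0, -3, 0, 0, 0],
  [0, 0, -3, 0, 0, 0],
  [0, 0, -2, 0, 0, 0],
  [0, 0, -0.8, 0, 0, 0],
  [0, 0, -0.4, 0, 0, 0],
  [0, 0, 0, 0, 0, 0],
])

```text
clock: 3.2
position: [0.4722, -0.364, 0.0447]
ee_rot: [3.082, 0.603, 0.001]
force: [0.8, 0.7, 0.6]
width: 0.007
```

Run:
```python
from h import *
rep(-66,-59.4,38)
c=cam('scene');save(c,'pics/s1.png',(170,165,200,150),4)
```

```text
t 3.2 tcp [ 0.4722 -0.364   0.0447] stage mm [[-75.2 -62.1  44.7]] toolx-stage deg -0.15 tilt [ 0.001 -0.001 -1.   ] F [[0.97 0.36 0.57]] w 0.007
move cm [[ 0.75  0.6  -0.67]]
```

View pics/s1.png

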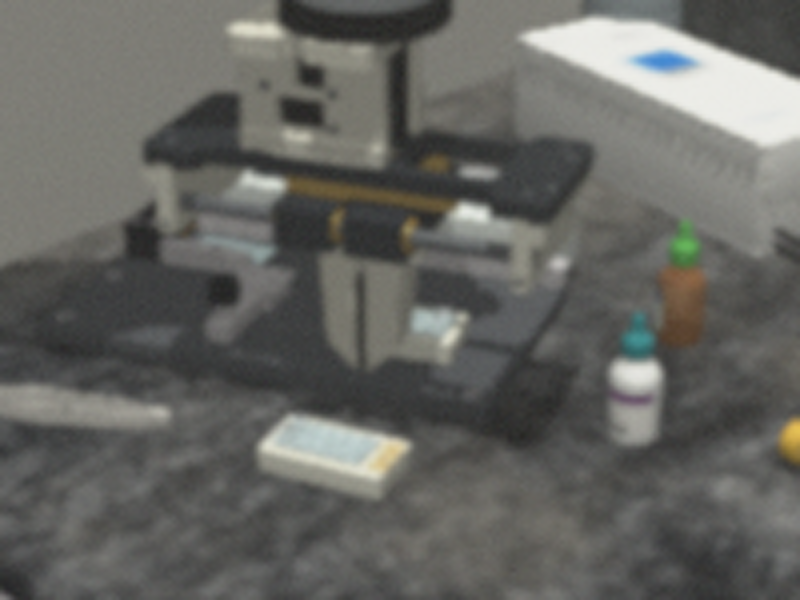

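The picture shows the shut fingers at about (365,360) in front of the chip (440,335), with the spare chip and the droppers clear. The fingertips taper. I'll go down and push towards the rail.

>>> move_arm([
  [0, 0, -0.5, 0, 0, 0],
  [0.2, 0.3, -0.1, 0, 0, 0],
  [0.46, 0.19, 0, 0, 0, 0],
  [0.46, 0.19, 0, 0, 0, 0],
  [0.46, 0.19, 0, 0, 0, 0],
  [0.46, 0.19, 0, 0, 0, 0],
  [0, 0, 0, 0, 0, 0],
])

```text
clock: 3.95
position: [0.4931, -0.3523, 0.0378]
ee_rot: [3.083, 0.605, 0.001]
force: [0.1, 0.2, -0.3]
width: 0.006
```

Run:
```python
from h import *
rep(-5,-59.4,38)
c=cam('top');c=cam('top')
o=outline_of('top','chip');print([(a['p'],a['rect']) for a in o]);save(c,'pics/t2.png',(165,135,160,120),5)
```

```text
t 3.95 tcp [ 0.4931 -0.3523  0.0378] stage mm [[-51.4 -59.2  37.8]] toolx-stage deg -0.08 tilt [ 0.001  0.    -1.   ] F [[ 0.21  0.14 -0.29]] w 0.006
move cm [[4.3  1.75 0.02]]
[]
```

>>> move_arm([
  [0.56, 0.23, 0, 0, 0, 0],
  [0.56, 0.23, 0, 0, 0, 0],
  [0.56, 0.23, 0, 0, 0, 0],
  [0.56, 0.23, 0, 0, 0, 0],
  [0.56, 0.23, 0, 0, 0, 0],
  [0.56, 0.23, 0, 0, 0, 0],
  [0.56, 0.23, 0, 0, 0, 0],
  [0, 0, 0, 0, 0, 0],
])

```text
clock: 4.9
position: [0.5324, -0.3361, 0.0378]
ee_rot: [-3.083, -0.605, -0.001]
force: [0.2, 0.4, 0.3]
width: 0.002
```

>>> move_arm([
  [0.18, 0.08, 0, 0, 0, 0],
  [0.18, 0.08, 0, 0, 0, 0],
  [0, 0, 0, 0, 0, 0],
])

```text
clock: 5.2
position: [0.5349, -0.3352, 0.0378]
ee_rot: [3.083, 0.603, 0.0]
force: [-0.9, 0.5, -0.5]
width: 0.004
```

Run:
```python
from h import *
rep(2,-59.4,38)
c=cam('top');save(c,'pics/t2.png',(165,135,160,120),5)
```

```text
t 5.2 tcp [ 0.5349 -0.3352  0.0378] stage mm [[ -6.3 -59.2  37.8]] toolx-stage deg -0.15 tilt [ 0.  0. -1.] F [[-0.65  0.83 -0.52]] w 0.004
move cm [[0.77 0.3  0.02]]
```

View pics/t2.png

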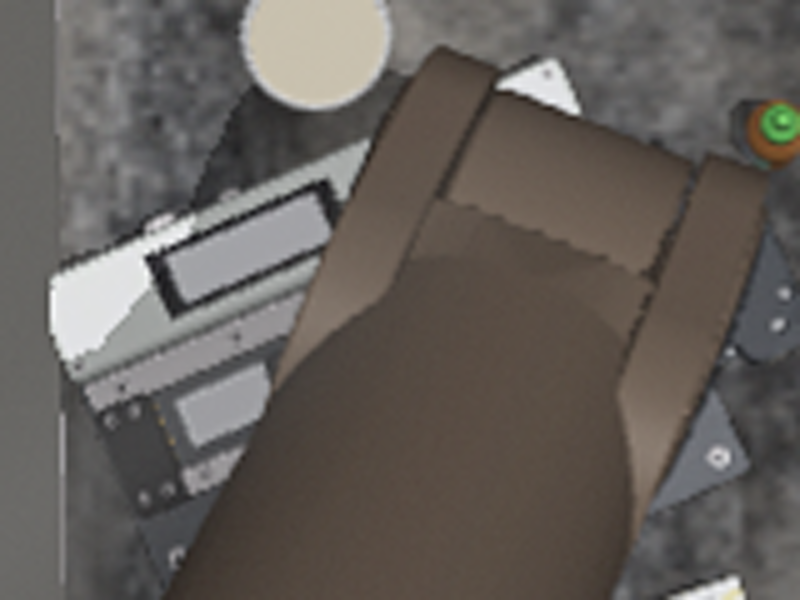

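The arm hides the chip from the top camera, so I'll creep forward until the force shows the rail.

>>> move_arm([
  [0.18, 0.08, 0, 0, 0, 0],
  [0.18, 0.08, 0, 0, 0, 0],
  [0.18, 0.08, 0, 0, 0, 0],
  [0, 0, 0, 0, 0, 0],
])

```text
clock: 5.65
position: [0.5406, -0.3326, 0.0378]
ee_rot: [-3.083, -0.604, -0.001]
force: [-0.1, -0.4, 0.5]
width: 0.001
```

>>> move_arm([
  [0.09, 0.04, 0, 0, 0, 0],
  [0.09, 0.04, 0, 0, 0, 0],
  [0, 0, 0, 0, 0, 0],
])

```text
clock: 5.95
position: [0.5421, -0.332, 0.0377]
ee_rot: [-3.083, -0.603, -0.0]
force: [-0.4, -0.7, 0.8]
width: 0.004
```

Run:
```python
from h import *
rep(3,-59.4,38)
c=cam('scene');save(c,'pics/s2.png',(190,185,130,90),6)
```

```text
t 5.95 tcp [ 0.5421 -0.332   0.0377] stage mm [[  1.6 -59.   37.7]] toolx-stage deg -0.14 tilt [ 0.  0. -1.] F [[-0.68 -0.51  0.75]] w 0.004
move cm [[0.14 0.01 0.03]]
```

View pics/s2.png

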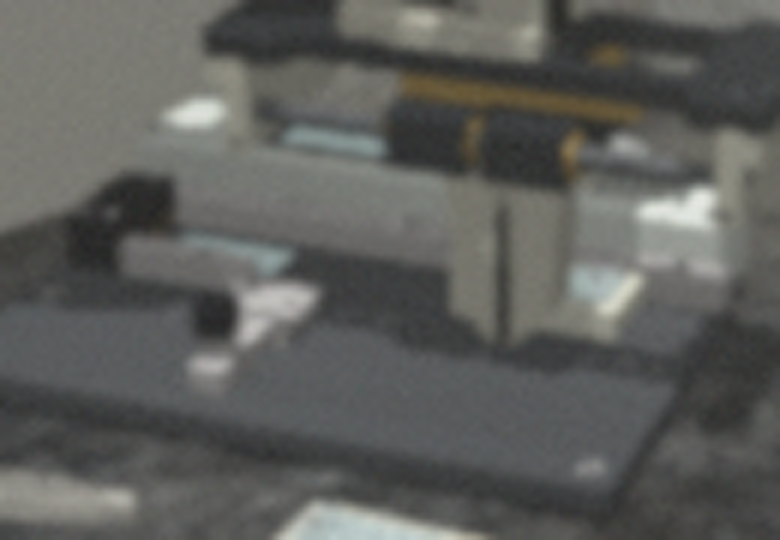

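The chip's trailing end is visible at (615,300), moving with the finger and near the rail. There is no contact force yet, so I'll keep creeping.

>>> move_arm([
  [0.09, 0.04, 0, 0, 0, 0],
  [0.09, 0.04, 0, 0, 0, 0],
  [0, 0, 0, 0, 0, 0],
])

```text
clock: 6.3
position: [0.5433, -0.3317, 0.0377]
ee_rot: [3.083, 0.603, -0.001]
force: [-2.2, -1.3, 0.5]
width: 0.003
```

>>> move_arm([
  [0.09, 0.04, 0, 0, 0, 0],
  [0.09, 0.04, 0, 0, 0, 0],
  [0, 0, 0, 0, 0, 0],
])

```text
clock: 6.6
position: [0.5435, -0.3317, 0.0377]
ee_rot: [3.083, 0.601, -0.005]
force: [-7.1, -3.2, 4.8]
width: 0.006
```

Run:
```python
from h import *
rep(3,-59.4,38)
```

```text
t 6.6 tcp [ 0.5435 -0.3317  0.0377] stage mm [[  3.  -59.2  37.7]] toolx-stage deg -0.23 tilt [-0.003 -0.001 -1.   ] F [[-7.83 -0.26  4.79]] w 0.006
move cm [[ 0.01 -0.02  0.03]]
```

Contact came at 8 N, with the finger at x=3.0, exactly where the chip should meet the rail. I'll back off, lift, and go round to the trailing end.

>>> move_arm([
  [-0.46, -0.19, 0, 0, 0, 0],
  [-1.0, -0.4, 0, 0, 0, 0],
  [-1.0, -0.4, 1, 0, 0, 0],
  [0, 0, 3, 0, 0, 0],
  [0, 0, 3, 0, 0, 0],
  [0, 0, 0, 0, 0, 0],
])

```text
clock: 7.2
position: [0.5227, -0.3421, 0.1127]
ee_rot: [3.079, 0.601, 0.009]
force: [0.1, 0.5, -1.1]
width: 0.004
```

Run:
```python
from h import *
rep(29,-122,100)
st=np.load('st.npy')
c=cam('scene');ch=T(st,[[.029,-.0594,0]])[0];ch=[ch[0],ch[1],st[2]];draw(c,st,ch,'pics/s3.png',(190,185,130,90),6)
```

```text
t 7.2 tcp [ 0.5227 -0.3421  0.1127] stage mm [[-20.2 -61.  112.7]] toolx-stage deg -0.19 tilt [ 0.007 -0.004 -1.   ] F [[ 0.26  0.38 -1.07]] w 0.004
move cm [[ 6.86 -3.78 -1.27]]
```

View pics/s3.png

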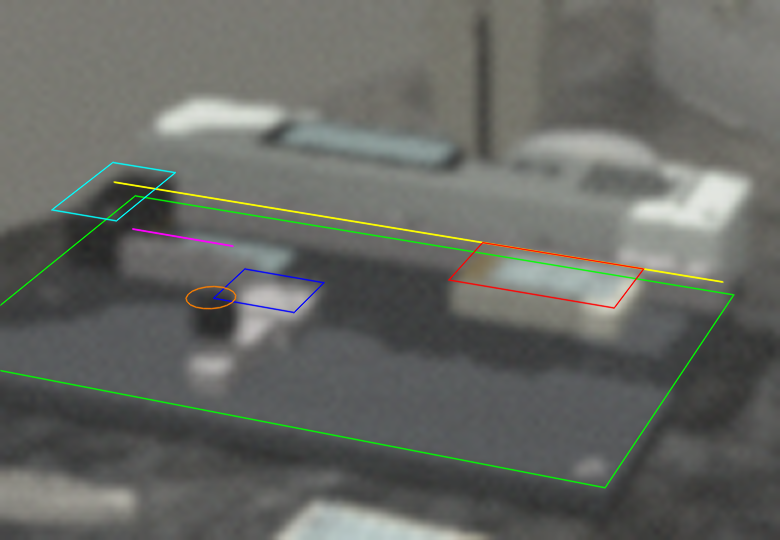

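The chip lies parallel to and against the rail, at about (545,285). The overlay shows the usual small calibration offset. Next I go round to the trailing end.

>>> move_arm([
  [2.3, -1.3, 0, 0, 0, 0],
  [2.3, -1.3, 0, 0, 0, 0],
  [2.2, -1.2, 0, 0, 0, 0],
  [0, 0, -2.5, 0, 0, 0],
  [0, 0, -2.5, 0, 0, 0],
  [0, 0, -1.6, 0, 0, 0],
  [0, 0, 0, 0, 0, 0],
])

```text
clock: 7.95
position: [0.5867, -0.3774, 0.0386]
ee_rot: [-3.08, -0.602, 0.007]
force: [-0.7, 0.1, -0.4]
width: 0.003
```

Run:
```python
from h import *
rep(29,-112,38)
```

```text
t 7.95 tcp [ 0.5867 -0.3774  0.0386] stage mm [[  25.6 -117.9   38.6]] toolx-stage deg -0.15 tilt [-0.005  0.003 -1.   ] F [[-0.6   0.33 -0.43]] w 0.003
move cm [[ 0.09  0.68 -0.06]]
```

>>> move_arm([
  [0.28, 0.11, -0.05, 0, 0, 0],
  [-0.19, 0.46, 0, 0, 0, 0],
  [-0.19, 0.46, 0, 0, 0, 0],
  [-0.19, 0.46, 0, 0, 0, 0],
  [-0.19, 0.46, 0, 0, 0, 0],
  [-0.19, 0.46, 0, 0, 0, 0],
  [-0.19, 0.46, 0, 0, 0, 0],
  [-0.19, 0.46, 0, 0, 0, 0],
])

```text
clock: 8.75
position: [0.5786, -0.3451, 0.0416]
ee_rot: [3.082, 0.603, 0.001]
force: [0.9, -1.5, 2.8]
width: 0.006
```

>>> move_arm([
  [-0.19, 0.46, 0, 0, 0, 0],
  [-0.19, 0.46, 0, 0, 0, 0],
  [-0.19, 0.46, 0, 0, 0, 0],
  [-0.19, 0.46, 0, 0, 0, 0],
  [-0.19, 0.46, 0, 0, 0, 0],
  [-0.19, 0.46, 0, 0, 0, 0],
  [-0.19, 0.46, 0, 0, 0, 0],
  [0, 0, 0, 0, 0, 0],
])

```text
clock: 9.55
position: [0.565, -0.3121, 0.0414]
ee_rot: [-3.083, -0.604, 0.0]
force: [0.5, -1.1, 5.2]
width: 0.001
```

Run:
```python
from h import *
rep(28.5,0,38)
c=cam('scene');save(c,'pics/s4.png',(190,185,130,90),6)
```

```text
t 9.55 tcp [ 0.565  -0.3121  0.0414] stage mm [[ 30.3 -49.3  41.4]] toolx-stage deg -0.12 tilt [-0.  0. -1.] F [[ 0.09 -1.18  5.17]] w 0.001
move cm [[-2.04  4.5  -0.34]]
```

View pics/s4.png

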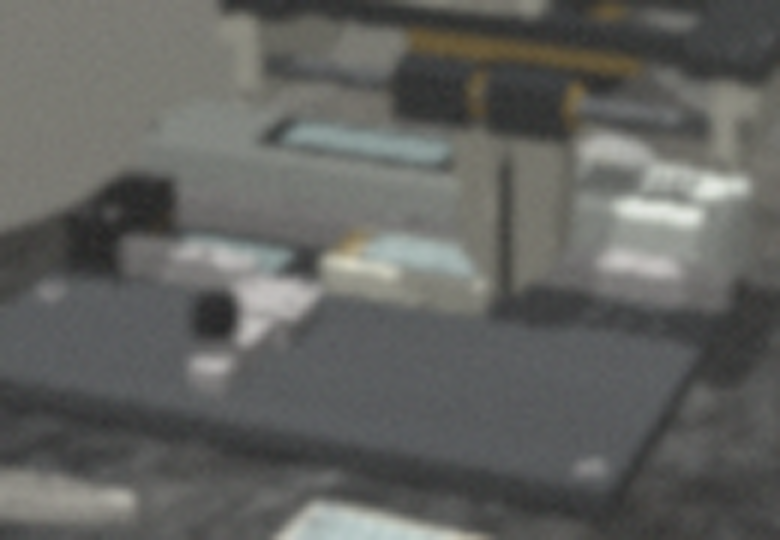

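The tool rose 3 mm with 5 N upwards, so the rounded fingertip back is wedging on the chip's top edge. The chip is still flat on the rail, from (325,265) to (490,300). I'll back off, turn the tool 90° so a flat finger side does the pushing, and go lower.

>>> move_arm([
  [0.19, -0.46, 0, 0, 0, 0],
  [0.38, -0.93, 0, 0, 0, 0],
  [0.76, -1.86, 0, 0, 0, 0],
  [0, 0, 3, 0, 0, 8.5],
  [0, 0, 0, 0, 0, 8.5],
  [0, 0, 0, 0, 0, 8.5],
  [0, 0, 0, 0, 0, 8.5],
  [0, 0, 0, 0, 0, 8.5],
])

```text
clock: 10.4
position: [0.578, -0.3458, 0.0706]
ee_rot: [-2.649, -1.686, 0.001]
force: [-0.0, 0.6, 0.8]
width: 0.006
```

>>> move_arm([
  [0, 0, 0, 0, 0, 8.5],
  [0, 0, 0, 0, 0, 8.5],
  [0, 0, 0, 0, 0, 8.5],
  [0, 0, 0, 0, 0, 8.5],
  [0, 0, 0, 0, 0, 8.5],
  [0, 0, 0, 0, 0, 5.1],
  [0, 0, 0, 0, 0, 0],
])

```text
clock: 11.1
position: [0.5778, -0.3459, 0.0704]
ee_rot: [-1.75, -2.607, -0.0]
force: [0.2, 0.1, -1.0]
width: 0.006
```

Run:
```python
from h import *
rep(26,-73,37);print(np.round(monitor.observe()['joints'],2))
c=cam('scene');save(c,'pics/s5.png',(190,185,130,90),6)
```

```text
t 11.1 tcp [ 0.5778 -0.3459  0.0704] stage mm [[ 29.4 -85.5  70.4]] toolx-stage deg 89.97 tilt [-0.001  0.001 -1.   ] F [[ 0.18  0.   -1.  ]] w 0.006
move cm [[-0.79  1.03 -3.34]]
[ 0.77  0.74 -0.5   1.58  0.42  0.93  0.51]
```

View pics/s5.png

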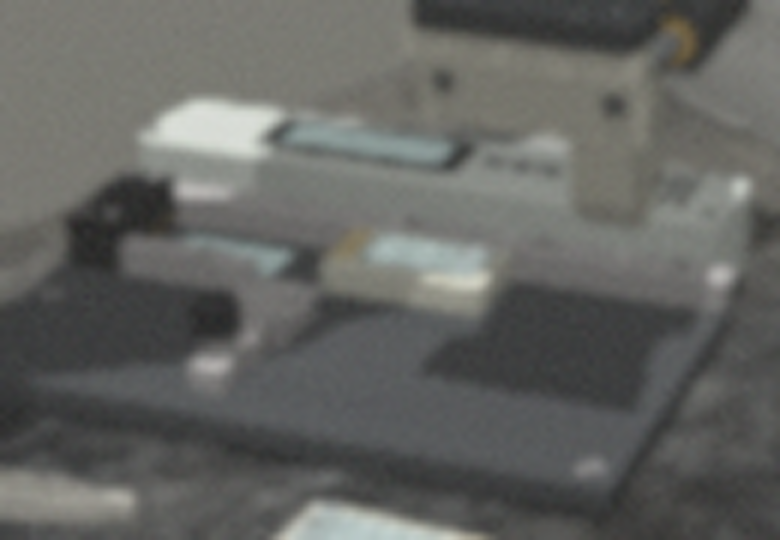

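The chip sits flat on the rail at (415,275), its front end at the bolt and still short of the pocket. The tool is turned and clear. I'll go down and push on.

>>> move_arm([
  [-0.3, -0.13, -1.5, 0, 0, 0],
  [0, 0, -1.4, 0, 0, 0],
  [0, 0, -0.5, 0, 0, 0],
  [-0.38, 0.92, 0, 0, 0, 0],
  [-0.38, 0.92, 0, 0, 0, 0],
  [-0.19, 0.46, 0, 0, 0, 0],
  [-0.19, 0.46, 0, 0, 0, 0],
  [0, 0, 0, 0, 0, 0],
])

```text
clock: 11.95
position: [0.5642, -0.3181, 0.0378]
ee_rot: [1.75, 2.609, 0.0]
force: [0.5, -1.0, -0.0]
width: 0.006
```

```bash
python3 -c "
from h import *
rep(26,10,37)"
```

```text
t 11.95 tcp [ 0.5642 -0.3181  0.0378] stage mm [[ 27.3 -54.6  37.8]] toolx-stage deg 90.01 tilt [ 0.001 -0.    -1.   ] F [[ 0.09 -1.09 -0.01]] w 0.006
move cm [[-2.57  5.93 -0.08]]
```

>>> move_arm([
  [-0.22, 0.45, -0.1, 0, 0, 0],
  [-0.2, 0.46, 0, 0, 0, 0],
  [-0.19, 0.46, 0, 0, 0, 0],
  [-0.19, 0.46, 0, 0, 0, 0],
  [-0.19, 0.46, 0, 0, 0, 0],
  [-0.19, 0.46, 0, 0, 0, 0],
  [-0.19, 0.46, 0, 0, 0, 0],
  [0, 0, 0, 0, 0, 0],
])

```text
clock: 12.75
position: [0.5502, -0.2859, 0.0362]
ee_rot: [-1.75, -2.609, -0.0]
force: [-0.2, -1.1, 0.7]
width: 0.006
```

>>> move_arm([
  [-0.19, 0.46, 0, 0, 0, 0],
  [-0.19, 0.46, 0, 0, 0, 0],
  [-0.19, 0.46, 0, 0, 0, 0],
  [-0.19, 0.46, 0, 0, 0, 0],
  [-0.19, 0.46, 0, 0, 0, 0],
  [0, 0, 0, 0, 0, 0],
])

```text
clock: 13.35
position: [0.5406, -0.2629, 0.0363]
ee_rot: [-1.75, -2.609, -0.0]
force: [-0.2, -0.5, 0.0]
width: 0.002
```

Run:
```python
from h import *
rep(26,18,37)
c=cam('scene');save(c,'pics/s6.png',(190,185,130,90),6)
```

```text
t 13.35 tcp [ 0.5406 -0.2629  0.0363] stage mm [[26.4  5.5 36.3]] toolx-stage deg 90.01 tilt [-0.  0. -1.] F [[-0.35 -0.4   0.04]] w 0.002
move cm [[-0.52  1.14  0.07]]
```

View pics/s6.png

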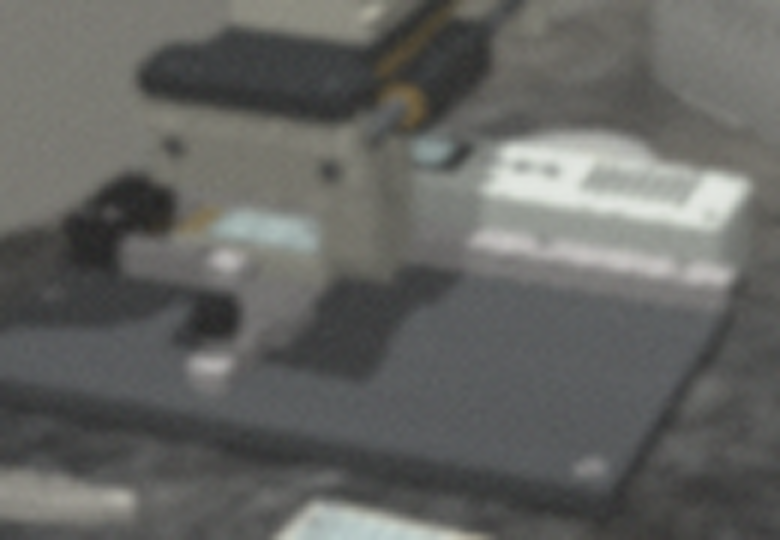

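The chip is entering the pocket: its leading contacts are at (195,220) and the finger follows freely. I'll do the last stretch with small steps.

>>> move_arm([
  [-0.19, 0.46, 0, 0, 0, 0],
  [-0.19, 0.46, 0, 0, 0, 0],
  [-0.08, 0.18, 0, 0, 0, 0],
  [-0.08, 0.18, 0, 0, 0, 0],
  [0, 0, 0, 0, 0, 0],
])

```text
clock: 13.9
position: [0.5354, -0.2509, 0.0363]
ee_rot: [-1.751, -2.608, -0.0]
force: [0.3, 0.3, 0.2]
width: 0.004
```

>>> move_arm([
  [-0.04, 0.09, 0, 0, 0, 0],
  [-0.04, 0.09, 0, 0, 0, 0],
  [0, 0, 0, 0, 0, 0],
])

```text
clock: 14.2
position: [0.5351, -0.2505, 0.0365]
ee_rot: [1.751, 2.606, -0.001]
force: [2.6, -3.6, -0.3]
width: 0.008
```

```bash
python3 -c "
from h import *
rep(26,22.5,37)"
```

```text
t 14.2 tcp [ 0.5351 -0.2505  0.0365] stage mm [[26.1 19.  36.5]] toolx-stage deg 89.91 tilt [ 0.001 -0.001 -1.   ] F [[ 1.02 -4.3  -0.28]] w 0.008
move cm [[-0.14  0.32  0.05]]
```

>>> move_arm([
  [-0.04, 0.09, 0, 0, 0, 0],
  [-0.04, 0.09, 0, 0, 0, 0],
  [-0.04, 0.09, 0, 0, 0, 0],
  [0, 0, 0, 0, 0, 0],
  [0, 0, 0, 0, 0, 0],
])

```text
clock: 14.7
position: [0.535, -0.2503, 0.0371]
ee_rot: [1.752, 2.602, -0.002]
force: [4.6, -11.3, -0.6]
width: 0.004
```

```bash
python3 -c "
from h import *
rep(26,22.5,37)"
```

```text
t 14.7 tcp [ 0.535  -0.2503  0.0371] stage mm [[26.  19.2 37.1]] toolx-stage deg 89.81 tilt [ 0.004 -0.004 -1.   ] F [[  0.02 -12.22  -0.62]] w 0.004
move cm [[-0.12  0.3  -0.01]]
```

Firm contact: 12 N with no further travel. It came 3 mm before my estimate, so I'll back away, lift, and check the seating with the cameras on the way to the knob.

>>> move_arm([
  [0.19, -0.46, 0, 0, 0, 0],
  [0.38, -0.93, 0, 0, 0, 0],
  [0.57, -1.4, 0, 0, 0, 0],
  [0, 0, 3.5, 0, 0, -8.5],
  [0, 0, 3.5, 0, 0, -8.5],
  [-2.5, -0.3, 0, 0, 0, -8.5],
  [-2.5, -0.3, 0, 0, 0, -8.5],
  [-2.5, -0.3, 0, 0, 0, -8.5],
])

```text
clock: 15.5
position: [0.4693, -0.2842, 0.1064]
ee_rot: [2.583, 1.788, 0.001]
force: [-0.4, 0.2, -0.3]
width: 0.004
```

>>> move_arm([
  [-2.5, -0.3, 0, 0, 0, -8.5],
  [-2.5, -0.3, 0, 0, 0, -8.5],
  [0, 0, 0, 0, 0, -8.5],
  [0, 0, 0, 0, 0, -8.5],
  [0, 0, 0, 0, 0, -8.5],
  [0, 0, 0, 0, 0, -5],
  [0, 0, 0, 0, 0, 0],
])

```text
clock: 16.2
position: [0.4202, -0.2899, 0.1062]
ee_rot: [-3.083, -0.604, 0.0]
force: [-0.3, 0.6, 0.8]
width: 0.01
```

Run:
```python
from h import *
rep(-95,24,55)
ims=[]
st=np.load('st.npy')
for n,cr in(('top',(175,165,100,75)),('scene',(190,195,100,75))):
    c=cam(n);np.save(f'{n}7.npy',c[0]['color']);x,y,w,h=cr
    ims.append(cv2.resize(c[0]['color'][y:y+h,x:x+w,::-1],(400*2,300)if 0 else (400,300),interpolation=cv2.INTER_CUBIC))
    o=outline_of(n,'chip')
    for a in o[:4]:
        if a['p']>.2:
            print(n,round(a['p'],2),a['rect'])
# old views for comparison
for n,cr in(('top',(175,165,100,75)),('scene',(190,195,100,75))):
    x,y,w,h=cr;ims.append(cv2.resize(np.load(n+'0.npy')[y:y+h,x:x+w,::-1],(400,300),interpolation=cv2.INTER_CUBIC))
cv2.imwrite('pics/cmp.png',np.vstack([np.hstack(ims[:2]),np.hstack(ims[2:])]))
```

```text
t 16.2 tcp [ 0.4202 -0.2899  0.1062] stage mm [[-95.2  26.2 106.2]] toolx-stage deg -0.11 tilt [-0.  0. -1.] F [[-0.06  0.66  0.78]] w 0.01
move cm [[ 0.1  -0.19 -5.12]]
top 0.57 [197.8, 199.8, 31.8, 25.6]
scene 0.81 [216.4, 215.8, 26.2, 16.7]
```

View pics/cmp.png

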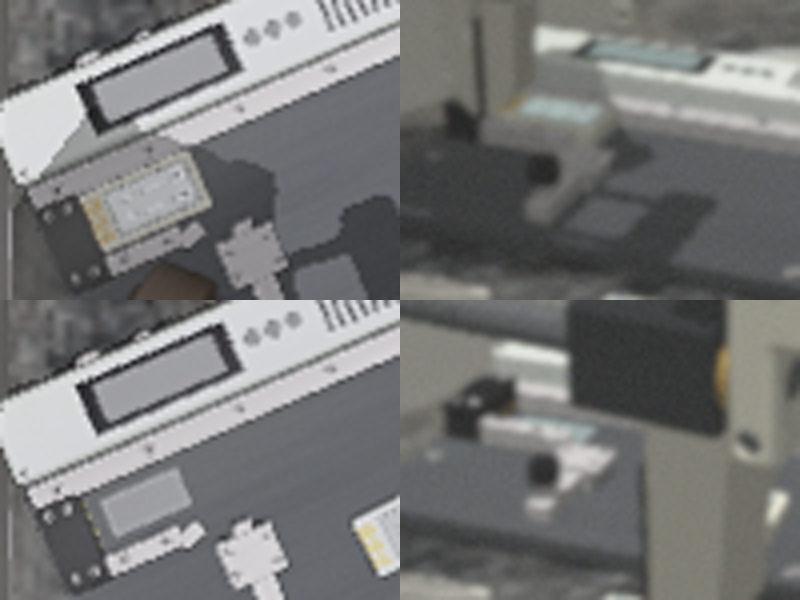

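The top view (upper left) shows the chip home: the contact end sits on the black stop at (85,205), the long side is on the rail, and the trailing end is at (205,180), clear of the bolt. Now the knob.

>>> move_arm([
  [0.1, -0.2, -2.5, 0, 0, 0],
  [0, 0, -2.2, 0, 0, 0],
  [0, 0, -0.4, 0, 0, 0],
  [0.46, 0.19, 0, 0, 0, 0],
  [0.46, 0.19, 0, 0, 0, 0],
  [0.46, 0.19, 0, 0, 0, 0],
  [0.46, 0.19, 0, 0, 0, 0],
  [0, 0, 0, 0, 0, 0],
])

```text
clock: 17.2
position: [0.4405, -0.2838, 0.0558]
ee_rot: [3.081, 0.607, 0.002]
force: [0.1, 0.2, -0.7]
width: 0.006
```

>>> move_arm([
  [0.28, 0.12, 0, 0, 0, 0],
  [0.28, 0.12, 0, 0, 0, 0],
  [0.28, 0.12, 0, 0, 0, 0],
  [0.28, 0.12, 0, 0, 0, 0],
  [0.28, 0.12, 0, 0, 0, 0],
  [0.28, 0.12, 0, 0, 0, 0],
  [0, 0, 0, 0, 0, 0],
])

```text
clock: 17.9
position: [0.4567, -0.2765, 0.0552]
ee_rot: [3.082, 0.607, 0.001]
force: [-0.0, -0.4, 0.1]
width: 0.005
```

```bash
python3 -c "
from h import *
rep(-49.5,24,55)"
```

```text
t 17.9 tcp [ 0.4567 -0.2765  0.0552] stage mm [[-56.3  24.8  55.2]] toolx-stage deg -0.02 tilt [ 0.001  0.    -1.   ] F [[-0.18 -0.35  0.06]] w 0.005
move cm [[ 0.66  0.19 -0.02]]
```

>>> move_arm([
  [0.18, 0.07, 0, 0, 0, 0],
  [0.18, 0.07, 0, 0, 0, 0],
])

```text
clock: 18.1
position: [0.4595, -0.2752, 0.0551]
ee_rot: [-3.082, -0.606, 0.001]
force: [-1.9, -0.9, 0.5]
width: 0.004
```

>>> move_arm([
  [0.14, 0.06, 0, 0, 0, 0],
  [0.14, 0.06, 0, 0, 0, 0],
])

```text
clock: 18.3
position: [0.4623, -0.274, 0.0552]
ee_rot: [-3.082, -0.606, 0.001]
force: [-4.8, -1.3, 2.1]
width: 0.007
```

>>> move_arm([
  [0.09, 0.04, 0, 0, 0, 0],
  [0.09, 0.04, 0, 0, 0, 0],
])

```text
clock: 18.5
position: [0.4626, -0.274, 0.055]
ee_rot: [-3.083, -0.604, 0.005]
force: [-8.1, -3.7, 4.5]
width: 0.005
```

```bash
python3 -c "
from h import *
rep(-49.5,24,55)"
```

```text
t 18.5 tcp [ 0.4626 -0.274   0.055 ] stage mm [[-50.   24.8  55. ]] toolx-stage deg -0.11 tilt [-0.003 -0.    -1.   ] F [[-8.91 -0.33  4.49]] w 0.005
move cm [[ 0.07 -0.06 -0.  ]]
```

The bolt stopped hard at x -50.0; I expected -49.5 for fully closed. One firmer press, then retreat.

>>> move_arm([
  [0.14, 0.06, 0, 0, 0, 0],
  [0.14, 0.06, 0, 0, 0, 0],
  [0, 0, 0, 0, 0, 0],
])

```text
clock: 18.8
position: [0.463, -0.2738, 0.0549]
ee_rot: [-3.083, -0.601, 0.01]
force: [-13.8, -5.8, 10.4]
width: 0.004
```

```bash
python3 -c "
from h import *
rep()"
```

```text
t 18.8 tcp [ 0.463  -0.2738  0.0549] stage mm [[-49.6  24.8  54.9]] toolx-stage deg -0.21 tilt [-0.007 -0.001 -1.   ] F [[-14.96  -0.19  10.4 ]] w 0.004
```

>>> move_arm([
  [-0.46, -0.19, 0, 0, 0, 0],
  [-1, -0.4, 0, 0, 0, 0],
  [-2, -0.8, 0, 0, 0, 0],
  [0, 0, 4, 0, 0, 0],
  [0, 0, 5, 0, 0, 0],
  [-1, -4, 2, 0, 0, 0],
  [-1, -4, 0, 0, 0, 0],
  [-1, -4, 0, 0, 0, 0],
])

```text
clock: 19.6
position: [0.4028, -0.4076, 0.1667]
ee_rot: [3.08, 0.608, 0.004]
force: [0.7, -0.1, -0.1]
width: 0.007
```

>>> move_arm([
  [-1, -4, 0, 0, 0, 0],
  [-1, -4, 0, 0, 0, 0],
  [-1, -4, 0, 0, 0, 0],
  [0, 0, 0, 0, 0, 0],
  [0, 0, 0, 0, 0, 0],
])

```text
clock: 20.1
position: [0.3718, -0.5267, 0.1648]
ee_rot: [-3.083, -0.603, -0.0]
force: [0.4, -0.1, -0.4]
width: 0.003
```

Run:
```python
from h import *
rep();st=np.load('st.npy')
c=cam('top');np.save('top8.npy',c[0]['color'])
for th in('chip','bolt_knob','bolt'):
    for a in outline_of('top',th)[:3]:
        m=a['mask'].astype(np.uint8)
        if m.sum()<20: continue
        q=cv2.minAreaRect(np.argwhere(m)[:,::-1].astype(np.float32))
        z=.044 if th=='bolt_knob' else .026
        b=inv(st,ray(c,cv2.boxPoints(q),z))*1000
        print(th,round(a['p'],2),a['rect'],'centre mm',b.mean(0).round(1),'box',b[:,:2].round(0).tolist())
g=cv2.cvtColor(c[0]['color'],cv2.COLOR_RGB2GRAY)
# dark head vs. the line of knob travel
for x in range(-66,-18,3): 
    u,v=proj(c,T(st,[[x/1e3,.024,.044]]))[0];print(x,g[int(round(v)),int(round(u))],end='; ')
```

```text
t 20.1 tcp [ 0.3718 -0.5267  0.1648] stage mm [[-229.9 -174.6  164.8]] toolx-stage deg -0.16 tilt [ 0.  0. -1.] F [[ 0.37 -0.22 -0.35]] w 0.003
chip 0.87 [194.9, 202.6, 33.5, 24.2] centre mm [28.5 61.5 26. ] box [[47.0, 92.0], [46.0, 30.0], [10.0, 31.0], [11.0, 92.0]]
chip 0.42 [213.2, 127.0, 29.5, 30.0] centre mm [150.  -26.5  26. ] box [[178.0, 4.0], [182.0, -54.0], [122.0, -57.0], [118.0, 1.0]]
bolt_knob 0.65 [230.4, 206.8, 14.2, 35.6] centre mm [-9.4 23.6 44. ] box [[24.0, 32.0], [24.0, 17.0], [-42.0, 16.0], [-43.0, 30.0]]
bolt 0.54 [228.0, 208.4, 16.9, 32.9] centre mm [-8.1 22.5 26. ] box [[26.0, 29.0], [26.0, 13.0], [-43.0, 16.0], [-42.0, 32.0]]
-66 114; -63 112; -60 111; -57 111; -54 111; -51 111; -48 111; -45 110; -42 148; -39 96; -36 68; -33 66; -30 58; -27 57; -24 142; -21 147;
```

The chip measures (28.5, 61.5) mm against the seat at (29, 62). The knob head is dark from about -39 to -25, so its centre is near -32, which is fully closed. I'm handing in.

```bash
python3 -c "
from h import *
print(workorder.sign_off())"
```

```text
the job is handed in; nothing more can be done
None
```

The chip is loaded and locked in, and I handed the job in at about 20 s of the allowed 51 s. I pushed it flat against the rail, slid it into the pocket until it met the end stop, then pushed the knob until the bolt stopped hard.

**Last checks:**
- **Chip:** the last top picture put it at x 28.5, y 61.5 mm, against the seat at 29, 62. Its axis was parallel to the rail to about 1°.
- **Bolt:** the knob was at x ≈ -32 mm, which is fully closed. The nose was at about +25 mm.
- **Robot:** it stands well clear and touches nothing.

**What went wrong or disagreed:**
- **First slide:** my first push along the rail wedged the rounded fingertip on the chip's top edge, and the tool rose about 3 mm with 5 N upwards. I backed off, turned the tool 90° and finished with a flat finger side. The chip stayed flat in every picture.
- **End stop:** contact came about 3 mm earlier than my finger geometry predicted. The pictures show the chip fully home, so I put the difference down to calibration and finger size.
- **Scene camera:** its overlay sat a few mm off throughout. I relied on the top camera and the contact forces.
- **Other objects:** I did not measure the spare chip, droppers, forceps and Petri dish again at the end. No path went near them at low height.

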